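# Capture a bush bore with a telescoping gauge

## Task

Take the telescoping gauge out of its black holder and, feeling for the bore, set it gently fully home in the steel bush of the moulded bracket, its flange resting on the rim, and let it stand there. Press its rocker down on the ridged end so that the plungers spring out against the bore, press the round pad fully down to lock them, then draw the gauge out by its handle and stand it back in the holder, still locked at the bore size, and let go. Do not drop or force it: never bear on the bush with more than 40 N, and leave the other things on the bench where they are.

Things in the scene. Friction and masses are not known exactly. Their poses are not given: they have to be found in the camera images.
- gauge: Loose steel telescoping gauge, about 0.33 kg, standing in the holder. Origin on its axis at the underside of its round flange (60 mm across, 6 mm thick), the face that rests on the holder or bush rim; z up. Above: handle 24 mm (x) by 22 mm (y) from 6 to 52 mm, then the rocker. Below: guide collar, stem 18 mm across, cross tube along y, 15 mm across, 33 mm long, axis at -36 mm, lowest point -43.5 mm.
- gauge_grip (a point): Point on the gauge's axis in the middle of the handle, 33 mm above the gauge's origin. Grip the handle here across the gauge's y (22 mm), with the rocker passing between the fingers.
- collar_end (a point): Centre of the lower end of the gauge's guide collar, 14 mm below the gauge's origin. The collar is 38.5 mm across from the flange to its end, where the edge is broken by 0.5 mm; it fits the 40 mm bore closely and catches on the rim when off-centre.
- rocker_pivot (a point): Pivot of the rocker, along the gauge's y, 60 mm above the gauge's origin. The rocker is a steel bar 60 mm long (along x), 16 mm wide, 6 mm thick; tilted, its raised end is the gauge's highest point, 69 mm above the origin.
- rocker (a joint): Rocker angle: 0 = locked (round-pad end, -x, down), 0.4 = released (ridged end, +x, down). Stiff: it stays where it is left. To lock or release, press the raised pad right down to its rigid stop, about 10 mm of travel: about 6 N to release, 2 to 4 N to lock. Released, a spring pushes each plunger out with 2 N; locked, both are clamped where they stand. It starts locked, plungers in.
- lock_pad (a point): On the top face of the rocker at its -x end (round pad), 24 mm from the pivot: press down here to lock.
- release_pad (a point): On the top face of the rocker at its +x end (four ridges), 24 mm from the pivot: press down here to release.
- tip_a (a point): End of the plunger on the gauge's +y side. 17 mm from the gauge axis when fully in, 26 mm when fully out.
- tip_b (a point): End of the plunger on the gauge's -y side, likewise. The distance between tip_a and tip_b is the captured size.
- bracket: Fixed dark grey moulded bracket: base plate 150 by 130 by 6 mm with low walls (up to 46 mm high), holding an upright steel bush. Origin on the bush axis at the underside (bench height).
- boss_top (a point): Nominal centre of the bush's top rim, 60 mm above the bench; this is where the drawing puts it. The real bush was fitted by hand: its axis stands up to 3.5 mm off in x and in y and its rim up to 3 mm higher or lower, unmeasured, so it must be found by feel or sight. It does not give. Bush 58 mm outside, straight round bore of 40 mm right through, sharp-edged.
- holder: Fixed black block 84 by 84 mm, 60 mm high, with an upright round hole of 46 mm right through in its centre. Origin at the centre of its underside.
- holder_hole0 (a point): Centre of the holder's hole, on its top face, 60 mm above the bench.
- sanding_block: Bystander: loose cork sanding block 60 by 110 by 22 mm.
- disc_stack: Bystander: loose stack of sanding discs, 125 mm across, 14 mm high.
- spare_bush: Bystander: loose steel sleeve, 44 mm outside, 35 mm high.
- clip_tray: Bystander: loose grey open tray 100 by 150 by 30 mm.
There are look-alikes about, which are no part of the job. What is shaped like the gauge but blue or red is not meant.

How it is judged:
By the outcome, as a careful person would: the job done as asked, in the order asked, and still so for the second after the job is handed in, with the robot touching nothing.
It also fails if it takes over 72 s, if anything falls off the work surface, if the arm or the gripper's body presses on something with over 40 N, if the wrist force passes 120 N, or if a joint passes its speed limit or range.

## Robot

A 6-joint arm with a two-finger parallel gripper is mounted at the origin on the work surface. World frame = base frame: x ahead of the robot, y to its left, z up, the work surface at z = 0. Lengths are in m, angles in rad, forces in N, time in s.
With the tool pointing down it reaches from about 0.3 to 0.875 m from the base axis. Payload 4.2 kg.
Tool frame: the origin (TCP) lies on the centre line of the jaws, within the pads' length; the fingertips stand 14 mm ahead of it and the grasp point (between the pads) lies 5 mm behind it; z points along the fingers, y is the line along which they close (so a half turn about z gives the same grasp; the last joint's range is limited). The gripper opens to 85 mm and grips with 20 to 120 N. Pads are 22 mm wide; open, the fingers measure 114 mm over their backs; the gripper's body (76 mm by 85 mm) begins 54 mm behind the grasp point. The pads swing forward as they close: fully open they stand 13 mm farther back than shut.
Start: joints at [-1.283, 0.32, 1.565, -0, 1.257, -0.02], TCP at [0.174, -0.548, 0.219] pointing down, gripper open.
Joint ranges: [-3.11, 3.11], [-0.84, 2.01], [0.21, 2.61], [-1.34, 4.49], [0.05, 2.63], [-2.56, 2.56]. Speed limits (rad/s): [2.57, 2.57, 3.14, 3.14, 3.14, 3.14].

## Interface

Orientations are given as a unit quaternion [x, y, z, w].
In Python, from bench import r gives the robot as it stands. The module is installed in compiled form; this text tells all that it offers.
- The arm moves only by the shell command python3 -m jog 'ROWS'. ROWS is JSON, a list that holds one entry, the list of rows, each a list of 7 numbers: the gripper command: -1 is fully open, 1 is shut, values between are in proportion, then the shift along the tool's x, y, z each as a share of 0.8 m, from -1 to 1, then the turn, a rotation vector about the tool's x, y, z each as a share of 360 degrees, from -1 to 1. In form: [[[gripper, tx, ty, tz, rx, ry, rz], ...]]. A call has 1 to 10 rows; each row shifts and turns the commanded pose from where the row before left it, along the tool's axes as they then stand; what a row does not reach is not made up. A row lasts 1/12 s, in which the tool goes at most 41.7 mm and 7.16 degrees, less where a joint would pass 70% of its speed; a pose out of reach is approached as far as the arm can. A call with a number of a shift or a turn outside -1 to 1 is refused whole. A call with a gripper value outside its range is refused whole. The fingers move at their own pace and stop on an object; the grip force is fixed at half the most. Time passes only in rows, so rows that do not move let the fingers close. It gives the time, the measured TCP pose, the force, the opening and the grip force at its end, in the units of the state.
- r.read_state(): the state, without advancing time (a new reading comes with each control period).
- r.read_camera(name): name is "scene" or "top"; returns (picture, depth): 384x512x3 uint8, red, green, blue; 384x512 float32, m along the optical axis (not along the pixel's ray), 0 where there is no reading.
- r.camera_info(name): a dict with "vfov" (degrees; the focal length in pixels is half the picture's height over the tangent of half this angle, whatever the lens; pixels are square), "cx", "cy" (the principal point, pixels), "camera_from_world" (4x4, takes a point from world to camera coordinates). Camera axes: x right, y down, z forward; pixel columns grow to the right and rows downward; lengths in m; the calibration is good to about 2 mm. A picture is of the moment at which its call begins. camera_info takes no time and is no camera call.
- r.close_job(): hands the job in; it is judged then, once.
The state is a dict: "clock": time; "q": joint angles; "joint_vel": joint speeds; "tau": joint torques, N m; "eef_pos": TCP position; "eef_rot": TCP orientation; "contact_force": force on the tool from outside, world axes, zero at the start; "moment": the same for the moment, N m; "gripper_width": finger opening in m; "grip_force": force on a finger pad.
Only numpy, scipy, OpenCV 4.12 (cv2) and the standard library are available. Lean on these libraries where they do the work, as an engineer would, in place of code of your own. Each camera call takes 0.05 s, during which the arm holds its last target. There are 200 camera calls.

## Working session

There is one attempt and no reset: what is moved stays moved. The work goes in short steps, Python scripts to look and compute and a shell command to move; the robot and the scene stay as the last step left them, time stands still between calls to the robot, and variables do not carry over. Pictures are saved under pics/ and viewed, at most 10 in all, crops included, and the job is handed in when it is done.

```bash
mkdir -p pics
cat > h.py <<'E'
import numpy as np,cv2
from bench import r
def grab(n):
    p,d=r.read_camera(n); np.savez(f'{n}.npz',p=p,d=d); return p,d
def world(n,u,v,d):
    i=r.camera_info(n); f=192/np.tan(np.radians(i['vfov'])/2)
    c=np.array([(u-i['cx'])/f*d,(v-i['cy'])/f*d,d,1]); return (np.linalg.inv(i['camera_from_world'])@c)[:3]
def cloud(n,d):
    i=r.camera_info(n); f=192/np.tan(np.radians(i['vfov'])/2)
    v,u=np.mgrid[:384,:512]; P=np.stack([(u-i['cx'])/f*d,(v-i['cy'])/f*d,d,np.ones_like(d)],-1)
    return (P@np.linalg.inv(i['camera_from_world']).T)[...,:3]
def proj(n,P):
    i=r.camera_info(n); f=192/np.tan(np.radians(i['vfov'])/2)
    c=i['camera_from_world']@np.append(P,1); return c[0]/c[2]*f+i['cx'],c[1]/c[2]*f+i['cy']
E
python3 - <<'E'
from h import *
print(r.read_state())
for n in('top','scene'):
    p,d=grab(n); cv2.imwrite(f'pics/{n}0.png',cv2.resize(p[...,::-1],(800,600),interpolation=cv2.INTER_CUBIC)); print(r.camera_info(n))
E
```

```text
{'clock': 0.0, 'q': array([-1.28299729e+00,  3.20295444e-01,  1.56566561e+00,  1.65224113e-05,
        1.25738627e+00, -2.00137217e-02]), 'joint_vel': array([ 5.19974189e-04, -1.43278964e-03,  1.77873356e-03, -1.11068961e-03,
       -4.35074375e-04,  2.35113454e-06]), 'tau': array([ 1.62052747e-03, -4.15523350e+01, -2.34160423e+01, -1.76080075e-04,
        8.33642000e-03,  2.75700359e-05]), 'eef_pos': array([ 0.17406998, -0.54750597,  0.21828544]), 'eef_rot': array([ 9.88179784e-01,  1.53296914e-01, -1.09331794e-04, -8.70531253e-04]), 'contact_force': array([-0.27860363,  0.43910699, -0.25588549]), 'moment': array([-0.02481849,  0.0124512 , -0.01063718]), 'grip_force': 0.0, 'gripper_width': 0.08522910046442589}
{'vfov': 56.77225888368898, 'cx': 258.9673376139731, 'cy': 194.05886537627953, 'camera_from_world': array([[ 2.73811752e-02, -9.99613323e-01, -4.84508120e-03,
         1.17534411e-04],
       [-9.87693758e-01, -2.63074131e-02, -1.54171854e-01,
         5.54625175e-01],
       [ 1.53984777e-01,  9.00686299e-03, -9.88032168e-01,
         8.93139756e-01],
       [ 0.00000000e+00,  0.00000000e+00,  0.00000000e+00,
         1.00000000e+00]])}
{'vfov': 54.215395866443984, 'cx': 253.81143977595661, 'cy': 190.21557302960923, 'camera_from_world': array([[-0.6549659 ,  0.75529397, -0.02346663,  0.36504322],
       [ 0.41359914,  0.33232363, -0.84764188, -0.12260547],
       [-0.63242028, -0.56488231, -0.53004959,  1.39586062],
       [ 0.        ,  0.        ,  0.        ,  1.        ]])}
```

View pics/top0.png

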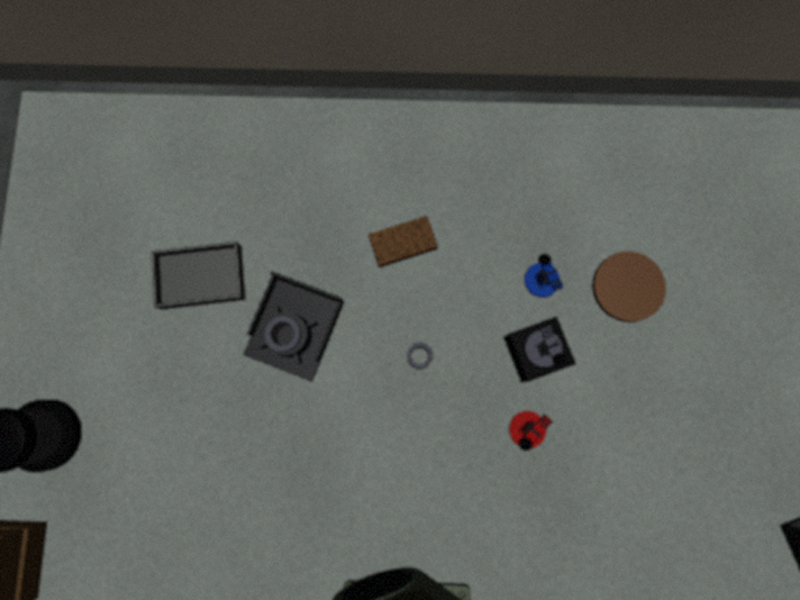

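View pics/scene0.png

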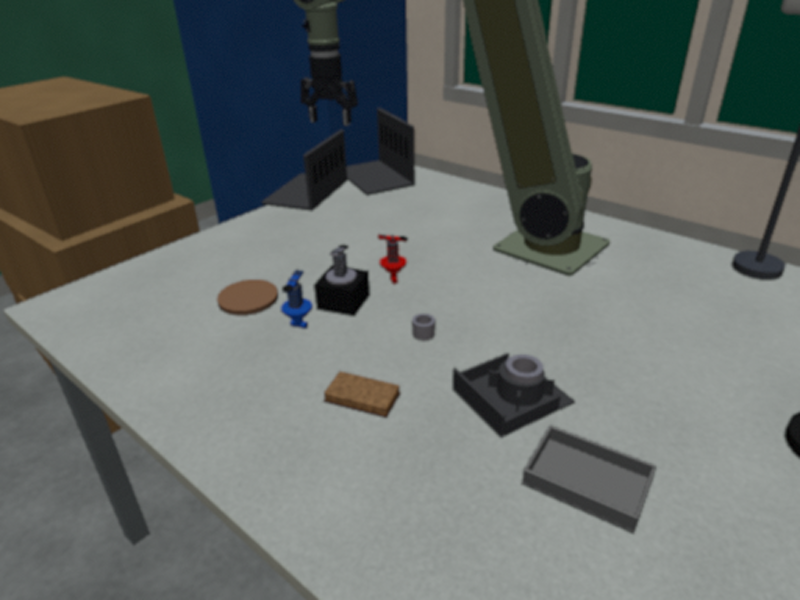

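The top view shows three gauge shapes: blue at (543,280), red at (527,430) and steel at (543,348) in the black holder. The steel one fits the description. The bracket's bush is at (287,335). I'll confirm the gauge in an enlarged crop and measure both.

Run:
```python
from h import *
def crop(n,u,v,w,h):
    p=np.load(n+'.npz')['p'][v-h//2:v+h//2,u-w//2:u+w//2,::-1]; p=cv2.convertScaleAbs(p,alpha=1.8)
    return cv2.resize(p,(400,400),interpolation=cv2.INTER_CUBIC)
a=np.hstack([crop('top',347,222,60,60),crop('scene',218,182,60,60)])
cv2.imwrite('pics/crop1.png',a)
for n in('top','scene'):
    z=np.load(n+'.npz'); P=cloud(n,z['d'])
    if n=='top': 
        G=P[205:245,322:370].reshape(-1,3);B=P[190:240,155:222].reshape(-1,3)
    else:
        G=P[150:205,195:240].reshape(-1,3);B=P[222:280,285:370].reshape(-1,3)
    def c(Q,lo,hi):
        Q=Q[(Q[:,2]>lo)&(Q[:,2]<hi)]
        if len(Q)<5: return len(Q)
        (x,y),s,a=cv2.minAreaRect((Q[:,:2]*1000).astype(np.float32)); return len(Q),np.round([x,y,*s,a,Q[:,2].mean()*1000],1)
    print(n)
    for lo,hi in((.052,.0635),(.063,.075),(.08,.11),(.112,.145)): print('G',lo,c(G,lo,hi))
    for lo,hi in((.03,.045),(.052,.07)): print('B',lo,c(B,lo,hi))
    np.save(n+'P.npy',P)
```

```text
top
G 0.052 (606, array([ 482.6, -209.7,   83.9,   84.9,   21.6,   60.3]))
G 0.063 (266, array([ 480.8, -209. ,   79.7,   82.1,   22. ,   66.3]))
G 0.08 (35, array([ 479. , -201.5,   24.4,    5.5,   16.6,   96.7]))
G 0.112 (208, array([ 480.5, -210.4,   63.4,   20.4,   29.2,  122.8]))
B 0.03 (277, array([520.6, 206.2, 131.2, 124.2,  71.1,  36.3]))
B 0.052 (229, array([496. , 216.7,  54.3,  56.8,   2.1,  59.1]))
scene
G 0.052 (315, array([ 485.4, -209.9,   90.4,   86.7,   22.2,   58. ]))
G 0.063 (77, array([ 488.9, -205.4,   43.9,   56.1,   63.4,   66. ]))
G 0.08 (84, array([ 487.8, -203.7,   17.9,   31.9,   71.9,   95.8]))
G 0.112 (53, array([ 485. , -210.9,   61.3,   17.9,   26.7,  120.3]))
B 0.03 (633, array([525.1, 206.3, 130.2, 130. ,  70.8,  37.7]))
B 0.052 (198, array([498.8, 216.9,  58. ,  53.9,  31.5,  56.3]))
```

View pics/crop1.png

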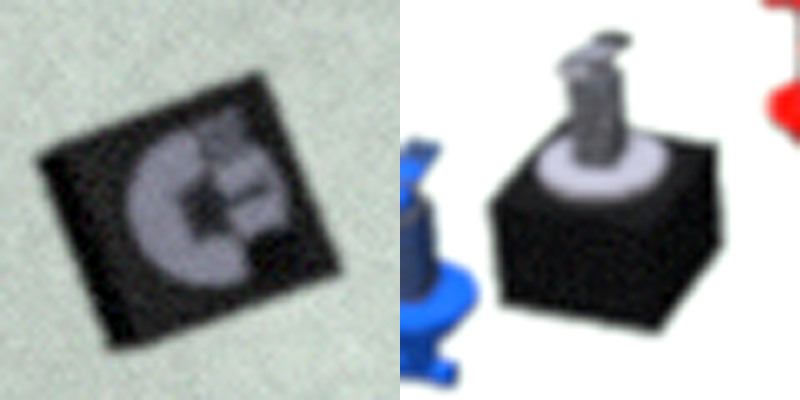

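Run:
```python
from h import *
for n,s in(('top',np.s_[200:250,318:374]),('scene',np.s_[145:180,195:240])):
    P=np.load(n+'P.npy')[s].reshape(-1,3); C=np.load(n+'.npz')['p'][s].reshape(-1,3).mean(1)
    m=P[:,2]>.104; Q=P[m]*1000;C=C[m]; q=Q[:,:2]-Q[:,:2].mean(0)
    # project on candidate dirs: min width
    best=min(range(0,180),key=lambda a:np.ptp(np.percentile(q@[-np.sin(np.radians(a)),np.cos(np.radians(a))],[4,96])))
    w,V=np.linalg.eigh(q.T@q); print(n,len(Q),Q.mean(0).round(1),best,np.degrees(np.arctan2(*V[::-1,1])))
    a=np.radians(23);t=(Q[:,:2]-[482.5,-209.7])@[np.cos(a),np.sin(a)]; l=(Q[:,:2]-[482.5,-209.7])@[-np.sin(a),np.cos(a)]
    for b in range(-36,36,8):
        k=(t>=b)&(t<b+8)
        if k.any(): print(b+4,k.sum(),np.median(Q[k,2]).round(1),l[k].min().round(1),l[k].max().round(1),C[k].mean().round(0))
P=np.load('topP.npy'); 
# circle fits: flange top & bush rim top (inner/outer)
from scipy.optimize import least_squares
for n in('top','scene'):
    P=np.load(n+'P.npy');
    Q=P[(abs(P[...,0]-.497)<.04)&(abs(P[...,1]-.217)<.04)&(P[...,2]>.05)]*1000
    print(n,'rim z',np.percentile(Q[:,2],[5,25,50,75,95]).round(1))
    f=lambda p:np.abs(np.hypot(*(Q[:,:2]-p).T)-24.5)
    print(least_squares(lambda p:np.maximum(f(p)-3.5,0)+.05*f(p),Q[:,:2].mean(0)).x.round(1), Q[:,:2].mean(0), cv2.minEnclosingCircle(Q[:,:2].astype(np.float32)))
```

```text
top 237 [ 476.8 -198.   168.2] 102 107.10086499375453
-32 14 117.8 -10.7 5.7 11.0
-24 30 119.6 -12.6 8.0 14.0
-16 26 120.5 -9.5 6.8 31.0
-8 31 121.4 -7.6 9.9 60.0
0 35 123.2 -9.7 10.9 40.0
8 35 124.4 -8.0 10.6 57.0
16 36 127.7 -7.6 227.4 62.0
24 23 129.0 -6.0 8.4 51.0
32 7 127.8 -6.9 7.4 45.0
scene 80 [ 530.8 -159.4  149.6] 48 47.92946480237625
-32 2 113.9 0.8 3.9 88.0
-24 5 116.0 -12.5 -1.5 83.0
-16 6 115.7 -5.7 5.2 83.0
-8 5 117.7 -8.7 6.2 85.0
0 12 117.3 -9.0 7.9 77.0
8 16 110.0 -10.3 8.1 69.0
16 11 108.0 -8.8 7.4 64.0
24 9 124.8 -9.7 6.2 87.0
32 9 123.1 -5.9 5.4 93.0
top rim z [52.3 58.1 59.1 60.4 61.7]
[495.5 216.3] [495.72584166 216.54801838] ((496.1416015625, 215.12203979492188), 33.82896041870117)
scene rim z [51.1 54.5 56.4 57.2 58.5]
[499.4 217.4] [500.86826956 218.37106792] ((498.9190979003906, 216.97715759277344), 30.247577667236328)
```

```bash
cat >> h.py <<'E'
from scipy.spatial.transform import Rotation as R
def to(x,y,z,s=None):
    s=s or r.read_state(); M=R.from_quat(s['eef_rot']).as_matrix()
    d=M.T@(np.array([x,y,z])-s['eef_pos']); yaw=np.degrees(np.arctan2(M[1,0],M[0,0]))
    print('shift share',(d/.8).round(4),'mm',(d*1000).round(1),'yaw',yaw.round(2),'tilt',M[:,2].round(4)); return d
E
python3 - <<'E'
from h import *
# flange centre from hand-read circle, and from segmentation
print('flange',world('top',348.3,222.9,.899).round(4))
p=np.load('top.npz')['p'].astype(float);P=np.load('topP.npy')
m=(P[...,2]>.062)&(P[...,2]<.071)&(abs(P[...,0]-.482)<.045)&(abs(P[...,1]+.21)<.045)&(p.mean(2)>55)
Q=P[m][:,:2]*1000; print(len(Q),cv2.minEnclosingCircle(Q.astype(np.float32)))
for t in((.4835,-.2098,.16),): to(*t)
E
```

```text
flange [ 0.4828 -0.2131  0.0674]
203 ((478.7982177734375, -199.57962036132812), 42.273040771484375)
shift share [ 0.4965 -0.2851  0.0734] mm [ 397.2 -228.1   58.7] yaw 17.63 tilt [-5.0e-04  1.5e-03 -1.0e+00]
```

```bash
python3 -m jog '[[[-1,0,0,0,0,0,-0.0117],[-1,0,0,0,0,0,-0.0116],[-1,0.038,-0.015,0,0,0,0],[-1,0.038,-0.015,0,0,0,0],[-1,0.038,-0.015,0,0,0,0],[-1,0.038,-0.015,0,0,0,0],[-1,0.038,-0.015,0,0,0,0],[-1,0.038,-0.015,0,0,0,0],[-1,0.038,-0.015,0,0,0,0],[-1,0.038,-0.015,0,0,0,0]]]'; python3 -m jog '[[[-1,0.038,-0.015,0,0,0,0],[-1,0.038,-0.015,0,0,0,0],[-1,0.038,-0.015,0,0,0,0],[-1,0.038,-0.015,0,0,0,0],[-1,0.038,-0.015,0,0,0,0],[-1,0.038,-0.015,0,0,0,0],[-1,0,0,0,0,0,0],[-1,0,0,0,0,0,0]]]'
python3 -c "
from h import *
to(.4833,-.211,.088)"
```

```text
clock: 0.93
eef_pos: [0.3513, -0.3535, 0.2188]
eef_rot: [0.974, 0.225, -0.0, -0.0]
contact_force: [0.3, -0.1, -1.7]
gripper_width: 0.0851
grip_force: 0.0
clock: 1.6
eef_pos: [0.4834, -0.2091, 0.2185]
eef_rot: [0.974, 0.227, -0.001, -0.0]
contact_force: [-0.2, 0.3, 0.4]
gripper_width: 0.0854
grip_force: 0.0
shift share [-0.001   0.0022  0.1632] mm [ -0.8   1.7 130.5] yaw 26.21 tilt [-1.2e-03  2.0e-04 -1.0e+00]
```

```bash
python3 -m jog '[[[-1,-0.001,0.002,0.04,0,0,0],[-1,0,0,0.04,0,0,0],[-1,0,0,0.04,0,0,0],[-1,0,0,0.03,0,0,0],[-1,0,0,0.012,0,0,0],[-1,0,0,0,0,0,0]]]'
python3 - <<'E'
from h import *
p,d=grab('scene'); cv2.imwrite('pics/s2.png',cv2.resize(cv2.convertScaleAbs(p[120:240,150:310,::-1],alpha=1.6),(800,600),interpolation=cv2.INTER_CUBIC))
to(.4833,-.211,.088)
E
```

```text
clock: 2.1
eef_pos: [0.4806, -0.2122, 0.0873]
eef_rot: [0.974, 0.225, -0.002, -0.002]
contact_force: [-0.2, 0.8, 0.0]
gripper_width: 0.0854
grip_force: 0.0
shift share [ 0.0022 -0.0013  0.0014] mm [ 1.8 -1.1  1.2] yaw 25.96 tilt [-1.6e-03  4.0e-04 -1.0e+00]
```

View pics/s2.png

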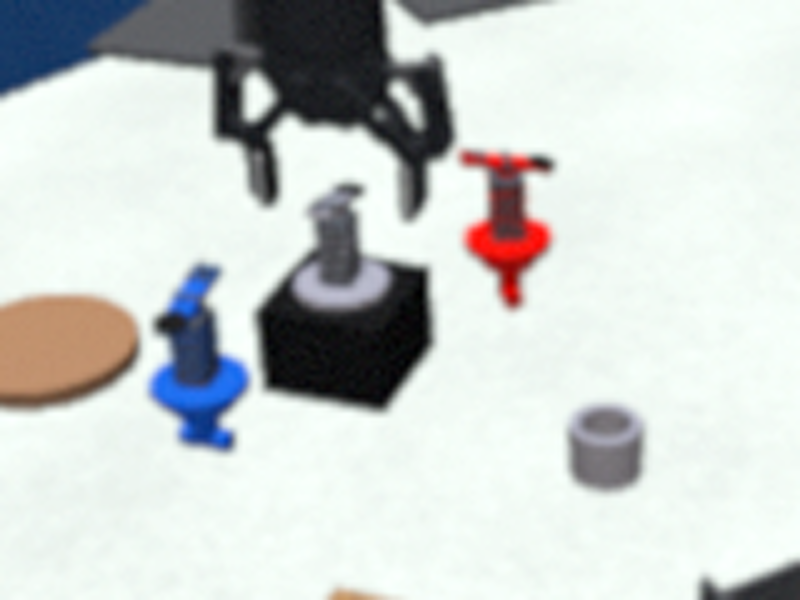

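Run:
```python
from h import *
s=r.read_state(); print(s['clock'],s['eef_pos'],s['q'])
z=lambda P:((np.array(proj('scene',P))-[150,120])*5).round(0)
print(z([.4833,-.211,.066]),z([.4833,-.211,.12]),z(s['eef_pos']))
P=cloud('scene',np.load('scene.npz')['d'])
for u,v in((265,198),(415,210),(265,185),(415,195),(330,115)): print(u,v,P[120+v//5,150+u//5].round(3))
p,d=grab('scene'); cv2.imwrite('pics/s3.png',cv2.resize(cv2.convertScaleAbs(p[120:240,150:310,::-1],alpha=1.6),(800,600),interpolation=cv2.INTER_CUBIC))
```

```text
2.15 [ 0.48217561 -0.21272389  0.0891546 ] [-4.37134292e-01  3.65503197e-01  1.85823289e+00 -3.59692171e-04
  9.19500244e-01  6.80778237e-01]
[340. 273.] [333. 196.] [336. 239.]
265 198 [ 0.507 -0.246  0.119]
415 210 [ 0.467 -0.157  0.121]
265 185 [ 0.506 -0.247  0.125]
415 195 [ 0.463 -0.161  0.129]
330 115 [ 0.489 -0.202  0.179]
```

View pics/s3.png

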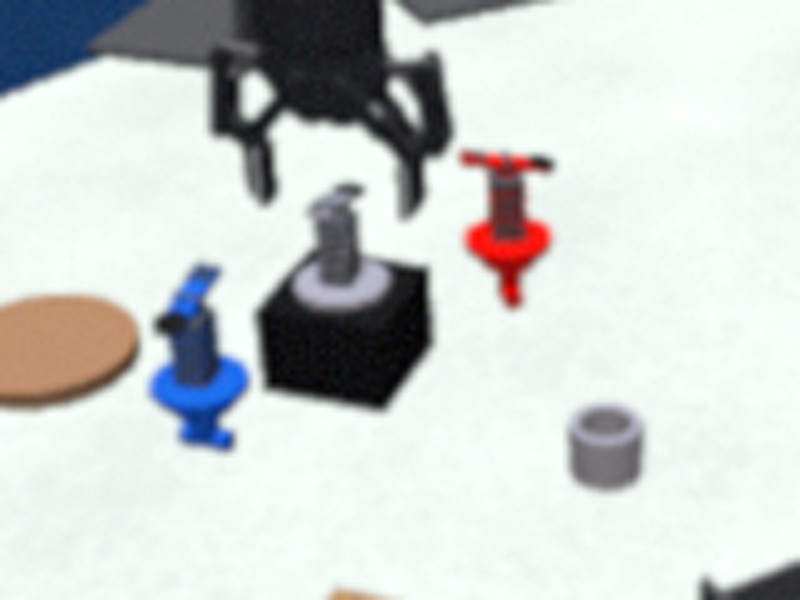

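Run:
```python
from h import *
for s in(1,-1):
    yv=np.array([np.sin(.3077),-np.cos(.3077),0])
    for h in (0,.03): print(s,(np.array(proj('scene',np.array([.174,-.5475,.219+h])+s*.045*yv))/.64).round(0))
p,d=grab('top'); P=cloud('top',d)
m=(P[...,2]>.1)&(abs(P[...,0]-.48)<.12)&(abs(P[...,1]+.21)<.12); print(m.sum()); 
Z=(P[200:255:3,320:385:4,2]*1000).astype(int); print(Z)
cv2.imwrite('pics/t2.png',cv2.resize(cv2.convertScaleAbs(p[150:300,270:470,::-1],alpha=1.6),(800,600),interpolation=cv2.INTER_CUBIC))
```

```text
1 [315. 130.]
1 [314. 118.]
-1 [346. 133.]
-1 [345. 121.]
12407
[[  0   2   1   3   0   2   1   0   2   0 395 423 447 461 485 493 492]
 [  0   0   0  -1   2   1   0  -1   2 238 404 435 448 469 491 498 493]
 [  2   0   1   2   0   0   1  58  59 274 415 437 455 478 500 500 497]
 [  1   5   0   0  -1  59  62  62 244 278 422 437 465 484 504 502 501]
 [  4   0   1  60  60  58  65 127 254 275 423 448 469 492 508 507 504]
 [  3  43  60  59  61  65  67 128 259 402 431 455 478 500 511 508 506]
 [  5  24  60  60  60  68  66 196 259 411 438 465 485 506 516 512 510]
 [  2  13  61  60  65 181 187 219 252 421 448 472 494 514 519 516 515]
 [  0   1  45  60 165 177 183 216 245 431 456 480 499 519 520 518 516]
 [  2   2  29 208 221 205 216 218 233 440 967 488 506 524 524 522 520]
 [  2   2 175 200 218 220 217 181 193 450 471 493 513 528 526 525 378]
 [  1   0   1 189 211 221 175 183 434 457 478 499 519 530 529 527 311]
 [ -1   3   0 175 204 221  59  63 440 465 486 507 525 534 533 529   2]
 [  2   2   0  23  58  60  61  58 449 473 493 514 531 537 536 533   3]
 [ -1   2   2  10  59  61  -1   0 457 482 501 520 536 539 537 536   1]
 [  1   1   0   0   2   3   1   0 464 487 505 526 542 542 540 537  -1]
 [  0  -2   3   2   0   2   1 449 472 492 512 531 544 546 544 539   0]
 [  2   0   2   2   0   2   0 458 480 501 520 537 546 967 545 537 538]
 [  4  -1   0   1   0   1   0 465 488 507 525 542 547 547 546 537 540]]
```

View pics/t2.png

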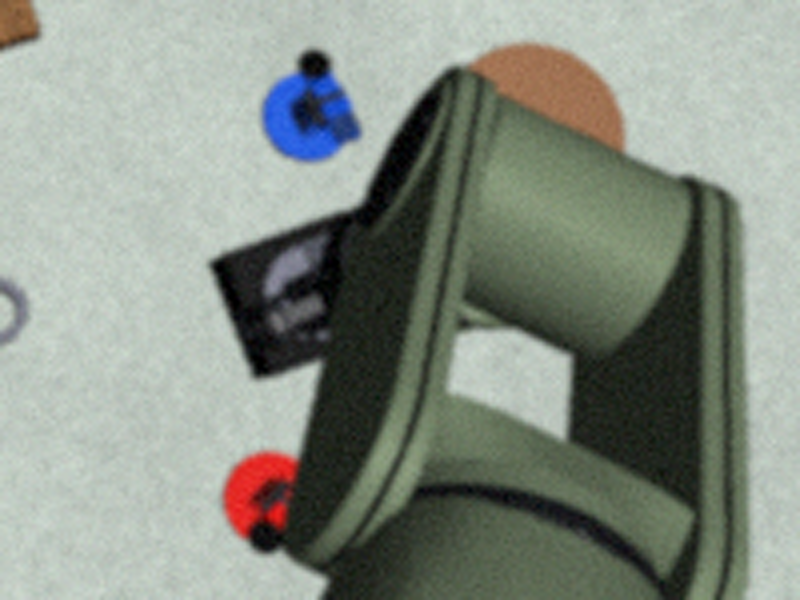

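The picture shows the fingertips at (265,200) and (415,210). Depth puts them at z≈0.12, about 30 mm higher than the stated tool geometry gives. I'll go down a little and check again before gripping.

```bash
python3 -m jog '[[[-1,0,0,0.008,0,0,0],[-1,0,0,0.007,0,0,0],[-1,0,0,0,0,0,0],[-1,0,0,0,0,0,0]]]'
python3 - <<'E'
from h import *
s=r.read_state(); print(s['eef_pos'],s['contact_force'])
p,d=grab('scene'); P=cloud('scene',d); print(s['q'])
cv2.imwrite('pics/s4.png',cv2.resize(cv2.convertScaleAbs(p[130:205,170:270,::-1],alpha=2),(800,600),interpolation=cv2.INTER_CUBIC))
yv=R.from_quat(s['eef_rot']).as_matrix()[:,1]
for k in(1,-1):
  for h in (0,.015,.03): print(k,h,((np.array(proj('scene',s['eef_pos']+[0,0,h]+k*.043*yv))-[170,130])*8).round(0))
np.save('sP.npy',P)
E
```

```text
clock: 2.58
eef_pos: [0.4828, -0.212, 0.0775]
eef_rot: [0.974, 0.225, -0.0, 0.0]
contact_force: [1.0, -0.1, 0.7]
gripper_width: 0.0856
grip_force: 0.0
[ 0.48284568 -0.21201578  0.0775284 ] [ 0.98065356 -0.10397537  0.66933332]
[-4.35496525e-01  3.79171611e-01  1.87238848e+00 -1.27654291e-04
  8.90105183e-01  6.81016375e-01]
1 0 [277. 319.]
1 0.015 [273. 285.]
1 0.03 [270. 251.]
-1 0 [485. 342.]
-1 0.015 [483. 308.]
-1 0.03 [481. 273.]
```

View pics/s4.png

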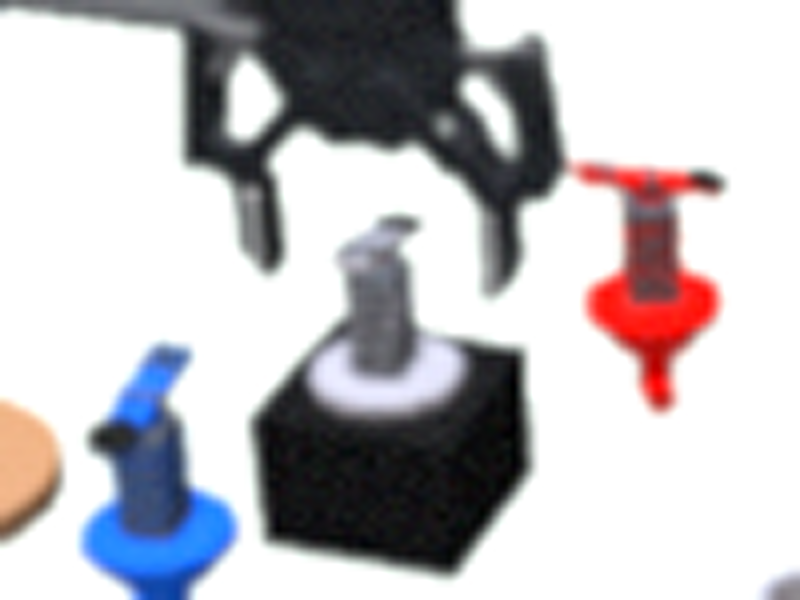

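The tips at (268,270) and (493,295) sit about 21 mm behind the reported TCP. To see how far they swing forward, I'll close partway without touching the gauge.

```bash
python3 -m jog '[[[0,0,0,-0.005,0,0,0],[0.1,0,0,0,0,0,0],[0.1,0,0,0,0,0,0],[0.1,0,0,0,0,0,0],[0.1,0,0,0,0,0,0]]]'
python3 - <<'E'
from h import *
s=r.read_state(); print(s['eef_pos'],s['contact_force'],s['gripper_width'])
p,d=grab('scene')
cv2.imwrite('pics/s5.png',cv2.resize(cv2.convertScaleAbs(p[130:205,170:270,::-1],alpha=2),(800,600),interpolation=cv2.INTER_CUBIC))
yv=R.from_quat(s['eef_rot']).as_matrix()[:,1]
for k in(1,-1):
  for h in (-.014,0,.015,.03): print(k,h,((np.array(proj('scene',s['eef_pos']+[0,0,h]+k*s['gripper_width']/2*yv))-[170,130])*8).round(0))
E
```

```text
clock: 3.05
eef_pos: [0.4829, -0.2121, 0.0816]
eef_rot: [0.974, 0.225, 0.0, 0.0]
contact_force: [0.0, -0.2, -0.5]
gripper_width: 0.0387
grip_force: 0.0
[ 0.48293798 -0.21206896  0.08157239] [ 0.01983166 -0.21247457 -0.4971877 ] 0.038696792814117836
1 -0.014 [335. 347.]
1 0 [332. 316.]
1 0.015 [329. 282.]
1 0.03 [326. 248.]
-1 -0.014 [429. 358.]
-1 0 [426. 326.]
-1 0.015 [424. 292.]
-1 0.03 [421. 258.]
```

View pics/s5.png

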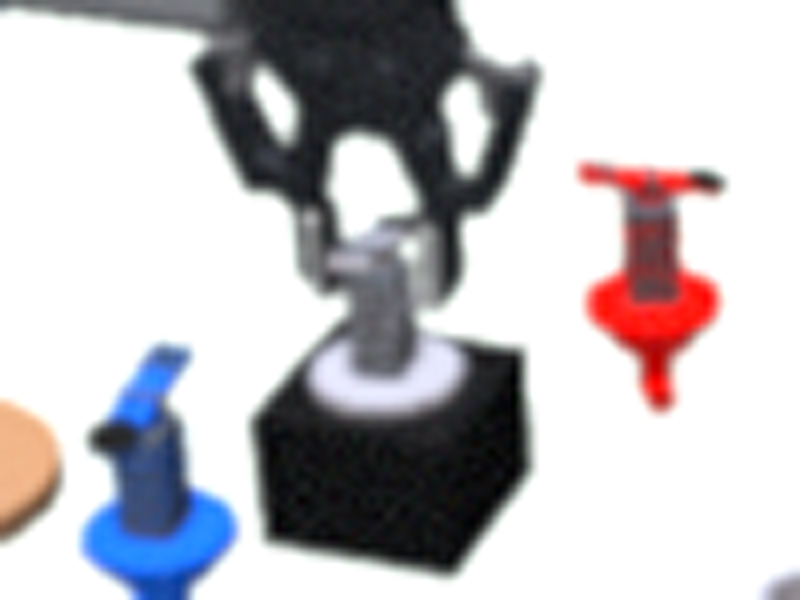

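Tips are now at (320,292) and (435,302), z≈0.0925, about 11 mm behind the reported TCP. To hold mid-handle I need to go about 17 mm lower, then close.

```bash
python3 -m jog '[[[0.1,0,0,0.008,0,0,0],[0.1,0,0,0.008,0,0,0],[0.1,0,0,0.005,0,0,0],[0.1,0,0,0,0,0,0]]]'; python3 -m jog '[[[0.4,0,0,0,0,0,0],[0.6,0,0,0,0,0,0],[1,0,0,0,0,0,0],[1,0,0,0,0,0,0],[1,0,0,0,0,0,0],[1,0,0,0,0,0,0]]]';python3 -m jog '[[[1,0,0,-0.003,0,0,0],[1,0,0,-0.003,0,0,0],[1,0,0,-0.003,0,0,0],[1,0,0,0,0,0,0]]]'
```

```text
clock: 3.43
eef_pos: [0.482, -0.2117, 0.0632]
eef_rot: [0.974, 0.225, -0.001, -0.001]
contact_force: [0.1, -0.2, 0.2]
gripper_width: 0.0386
grip_force: 0.0
clock: 3.93
eef_pos: [0.4828, -0.212, 0.0646]
eef_rot: [0.974, 0.225, -0.0, -0.0]
contact_force: [1.1, -0.3, -2.7]
gripper_width: 0.0208
grip_force: 59.1
clock: 4.27
eef_pos: [0.4832, -0.2122, 0.0725]
eef_rot: [0.974, 0.225, 0.0, 0.0]
contact_force: [0.2, 0.3, -4.0]
gripper_width: 0.0213
grip_force: 58.8
```

```bash
python3 -m jog '[[[1,0,0,-0.015,0,0,0],[1,0,0,-0.025,0,0,0],[1,0,0,-0.03,0,0,0],[1,0,0,-0.02,0,0,0],[1,0,0,0,0,0,0],[1,0.010,-0.019,0,0,0,0],[1,0.0178,-0.0338,0,0,0,0],[1,0.0178,-0.0338,0,0,0,0],[1,0.0178,-0.0338,0,0,0,0],[1,0.0178,-0.0338,0,0,0,0]]]';  python3 -m jog '[[[1,0.0178,-0.0338,0,0,0,0],[1,0.0178,-0.0338,0,0,0,0],[1,0.0178,-0.0338,0,0,0,0],[1,0.0178,-0.0338,0,0,0,0],[1,0.0178,-0.0338,0,0,0,0],[1,0.0178,-0.0338,0,0,0,0],[1,0.0178,-0.0338,0,0,0,0],[1,0.0178,-0.0338,0,0,0,0],[1,0.0178,-0.0338,0,0,0,0],[1,0.01,-0.016,0,0,0,0]]]'; python3 -m jog '[[[1,0,0,0,0,0,0],[1,0,0,0,0,0,0]]]'
python3 - <<'E'
from h import *
to(.4973,.2168,.13)
p,d=grab('scene');t,e=grab('top')
a=cv2.resize(p[200:290,280:370,::-1],(400,400),interpolation=cv2.INTER_CUBIC)
b=cv2.resize(t[150:250,130:230,::-1],(400,400),interpolation=cv2.INTER_CUBIC)
cv2.imwrite('pics/m6.png',cv2.convertScaleAbs(np.hstack([a,b]),alpha=1.8))
E
```

```text
clock: 5.1
eef_pos: [0.4862, -0.0714, 0.1427]
eef_rot: [0.974, 0.225, -0.001, -0.0]
contact_force: [0.6, -0.3, -3.6]
gripper_width: 0.0211
grip_force: 59.6
clock: 5.93
eef_pos: [0.4964, 0.2202, 0.1426]
eef_rot: [0.974, 0.226, -0.001, -0.001]
contact_force: [0.4, 0.1, -3.5]
gripper_width: 0.0209
grip_force: 59.9
clock: 6.1
eef_pos: [0.4965, 0.2172, 0.1427]
eef_rot: [0.974, 0.226, -0.001, 0.001]
contact_force: [-0.3, -0.0, -4.5]
gripper_width: 0.0212
grip_force: 59.9
shift share [0.0008 0.0009 0.0159] mm [ 0.6  0.7 12.7] yaw 26.13 tilt [-0.0019 -0.0017 -1.    ]
```

View pics/m6.png

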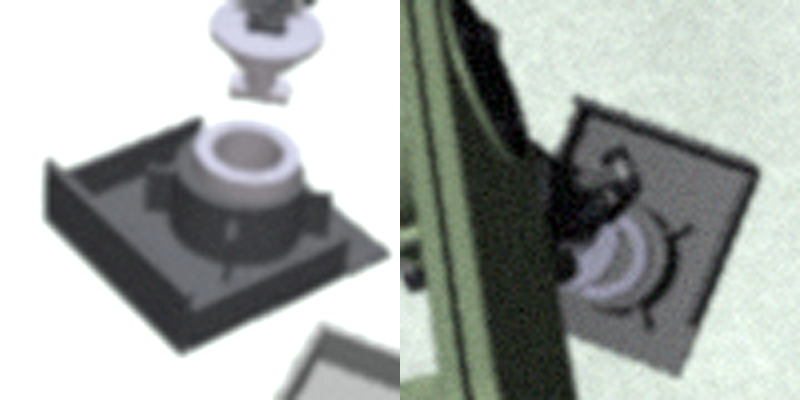

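```bash
cat >> h.py <<'E'
def ray(n,u,v,z):
    a=world(n,u,v,.3);b=world(n,u,v,1.); return a+(b-a)*(z-a[2])/(b[2]-a[2])
def circ(c,rad,n=72):
    t=np.linspace(0,2*np.pi,n,endpoint=False); return np.c_[c[0]+rad*np.cos(t),c[1]+rad*np.sin(t),np.full(n,c[2])]
E
python3 - <<'E'
from h import *
s=lambda x,y:(280+x/4.444-.4,200+y/4.444-.4)
print('rim',ray('scene',*s(247.5,151.5),.0587),'flange',ray('scene',*s(266.5,37),.1381),'flangetop',ray('scene',*s(266.5,31),.1441))
# edge-based fit: maximise contrast between just inside/outside of a circle model
from scipy.optimize import minimize
from scipy.ndimage import map_coordinates,gaussian_filter
def fit(n,c0,z,radii,arc=lambda a:np.ones_like(a,bool)):
    g=gaussian_filter(np.load(n+'.npz')['p'].astype(float).mean(2),.6)
    def cost(c):
        S=0
        for rad,sg in radii:
            def I(q):
                Q=circ((c[0],c[1],z),q); t=np.linspace(0,2*np.pi,72,endpoint=False); Q=Q[arc(t)]
                uv=np.array([proj(n,k) for k in Q]); return map_coordinates(g,[uv[:,1],uv[:,0]],order=1)
            S-=sg*np.clip(I(rad-.0025)-I(rad+.0025),-60,60).mean()
        return S
    m=minimize(cost,c0,method='Nelder-Mead',options=dict(initial_simplex=[c0,[c0[0]+.003,c0[1]],[c0[0],c0[1]+.003]],xatol=1e-4)); return m.x.round(4),m.fun.round(1)
print('bush scene',[fit('scene',[.498,.2168],z,[(.029,1),(.020,-1)]) for z in(.056,.0587,.061)])
print('flange scene low face',fit('scene',[.497,.217],.1381,[(.030,1)],lambda t:np.cos(t-np.radians(42))>-.1))
E
```

```text
rim [0.50040221 0.21845953 0.0587    ] flange [0.50140636 0.2221859  0.1381    ] flangetop [0.50452135 0.22332045 0.1441    ]Traceback (most recent call last):
  File "<stdin>", line 18, in <module>
  File "<stdin>", line 17, in fit
    res = _minimize_neldermead(fun, x0, args, callback, bounds=bounds,
                               **options)
    fxr = func(xr)
    fx = function(np.copy(x), *(wrapper_args + args))
  File "<stdin>", line 15, in cost
  File "<stdin>", line 14, in I
  File "h.py", line 13, in proj
    i=r.camera_info(n); f=192/np.tan(np.radians(i['vfov'])/2)
ValueError: time passes only in moves, steps and waits
```

```bash
cat >> h.py <<'E'
INFO={n:r.camera_info(n) for n in('top','scene')}
def projn(n,Q):
    i=INFO[n]; f=192/np.tan(np.radians(i['vfov'])/2); c=np.c_[Q,np.ones(len(Q))]@i['camera_from_world'].T
    return c[:,0]/c[:,2]*f+i['cx'],c[:,1]/c[:,2]*f+i['cy']
from scipy.optimize import minimize
from scipy.ndimage import map_coordinates,gaussian_filter
def fit(n,c0,z,radii,arc=None,w=.002):
    g=gaussian_filter(np.load(n+'.npz')['p'].astype(float).mean(2),.5); t=np.linspace(0,2*np.pi,72,endpoint=False)
    def cost(c):
        S=0
        for rad,sg in radii:
            def I(q):
                Q=circ((c[0],c[1],z),q); Q=Q[arc(t)] if arc else Q
                u,v=projn(n,Q); return map_coordinates(g,[v,u],order=1)
            S-=sg*np.clip(I(rad-w)-I(rad+w),-60,60).mean()
        return S
    m=min((minimize(cost,[c0[0]+a,c0[1]+b],method='Nelder-Mead',options=dict(initial_simplex=[[c0[0]+a,c0[1]+b],[c0[0]+a+.002,c0[1]+b],[c0[0]+a,c0[1]+b+.002]])) for a in(-.003,0,.003) for b in(-.003,0,.003)),key=lambda m:m.fun)
    return m.x.round(4),round(m.fun,1)
E
python3 - <<'E'
from h import *
for z in(.056,.0587,.061): print('bush scene',fit('scene',[.500,.2180],z,[(.029,1),(.020,-1)]))
near=lambda t:np.cos(t-np.radians(42))>-.2
print('flange low face',fit('scene',[.501,.221],.1381,[(.030,-1)],near),fit('scene',[.501,.221],.1381,[(.030,1)],near))
for z in(.0587,):print('bush top, now',fit('top',[.497,.2168],z,[(.029,1),(.020,-1)],lambda t:np.sin(t)<-.3))
cv2.imwrite('x.png',np.load('scene.npz')['p'])
E
```

```text
bush scene (array([0.496 , 0.2155]), np.float64(-32.5))
bush scene (array([0.4989, 0.217 ]), np.float64(-32.6))
bush scene (array([0.5014, 0.2184]), np.float64(-32.7))
flange low face (array([0.5003, 0.2207]), np.float64(-24.1)) (array([0.5009, 0.2435]), np.float64(-3.0))
bush top, now (array([0.4975, 0.2166]), np.float64(-32.2))
```

```bash
python3 -m jog '[[[1,-0.003,0.0027,0.014,0,0,0],[1,0,0,0.014,0,0,0],[1,0,0,0.012,0,0,0],[1,0,0,0,0,0,0],[1,0,0,0,0,0,0]]]'
python3 - <<'E'
from h import *
s=r.read_state(); print(s['eef_pos']*1000)
near=lambda t:np.cos(t-np.radians(42))>-.2
fl=s['eef_pos'][2]-.0046
for k in range(3):
    p,d=grab('scene')
    print('bush',fit('scene',[.4990,.2170],.0587,[(.029,1),(.020,-1)],lambda t:np.cos(t-np.radians(42))>-.1),fit('scene',[.4990,.2170],.0587,[(.029,1)],near))
    print('flange',fit('scene',[.499,.2175],fl,[(.030,-1)],near), fit('scene',[.499,.2175],fl+.006,[(.030,-1)],lambda t:abs(np.cos(t-np.radians(42)))<.3))
a=cv2.resize(p[200:275,270:370,::-1],(800,600),interpolation=cv2.INTER_CUBIC)
cv2.imwrite('pics/m7.png',cv2.convertScaleAbs(a,alpha=1.8))
E
```

```text
clock: 6.62
eef_pos: [0.4957, 0.2133, 0.1114]
eef_rot: [0.974, 0.225, -0.001, 0.0]
contact_force: [-0.5, -0.8, -4.0]
gripper_width: 0.0212
grip_force: 59.7
[495.66216299 213.28289406 111.41506855]
bush (array([0.499 , 0.2171]), np.float64(-41.1)) (array([0.4998, 0.2168]), np.float64(-16.5))
flange (array([0.4992, 0.2169]), np.float64(-23.3)) (array([0.5067, 0.221 ]), np.float64(-26.3))
bush (array([0.499 , 0.2171]), np.float64(-41.2)) (array([0.4998, 0.2168]), np.float64(-16.6))
flange (array([0.4989, 0.217 ]), np.float64(-23.9)) (array([0.5054, 0.2202]), np.float64(-26.6))
bush (array([0.499 , 0.2171]), np.float64(-41.0)) (array([0.4996, 0.2171]), np.float64(-16.5))
flange (array([0.4985, 0.2169]), np.float64(-23.9)) (array([0.5053, 0.2202]), np.float64(-26.8))
```

View pics/m7.png

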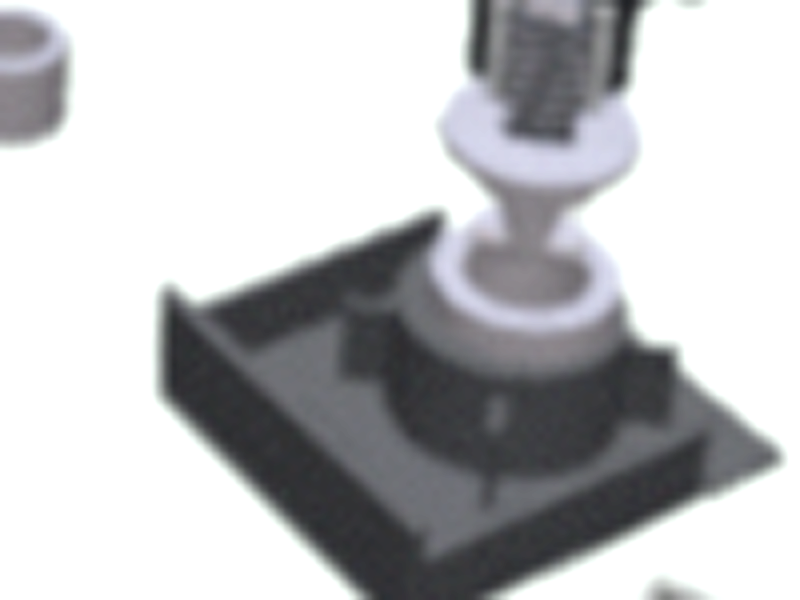

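```bash
python3 -m jog '[[[1,0,0,0.004,0,0,0],[1,0,0,0.004,0,0,0],[1,0,0,0,0,0,0]]]';python3 -m jog '[[[1,0,0,0.004,0,0,0],[1,0,0,0,0,0,0]]]'
python3 -c "
from h import *
print(r.read_state()['contact_force'],r.read_state()['moment'])"
```

```text
clock: 7.02
eef_pos: [0.4955, 0.2141, 0.1049]
eef_rot: [0.974, 0.225, -0.001, 0.0]
contact_force: [-0.9, -0.6, -3.6]
gripper_width: 0.021
grip_force: 59.7
clock: 7.18
eef_pos: [0.4956, 0.2141, 0.1017]
eef_rot: [0.974, 0.225, -0.0, 0.0]
contact_force: [-1.0, 0.3, -4.2]
gripper_width: 0.0212
grip_force: 59.7
[-0.9913622   0.26059694 -4.15499857] [-0.0339232  -0.00618423  0.03877655]
```

```bash
python3 -m jog '[[[1,0,0,0.006,0,0,0],[1,0,0,0.006,0,0,0],[1,0,0,0,0,0,0]]]';python3 -m jog '[[[1,0,0,0.006,0,0,0],[1,0,0,0.005,0,0,0],[1,0,0,0,0,0,0],[1,0,0,0,0,0,0]]]'
python3 - <<'E'
from h import *
s=r.read_state(); print(s['eef_pos']*1000,s['contact_force'],s['moment'])
fl=s['eef_pos'][2]-.0046
near=lambda t:np.cos(t-np.radians(42))>-.2
for k in range(3):
    p,d=grab('scene')
    print('bush',fit('scene',[.4990,.2170],.0587,[(.029,1)],lambda t:np.cos(t-np.radians(42))>.4))
    print('flange',fit('scene',[.499,.2175],fl+.006,[(.030,1)],near))
cv2.imwrite('pics/m8.png',cv2.convertScaleAbs(cv2.resize(p[200:275,270:370,::-1],(800,600),interpolation=cv2.INTER_CUBIC),alpha=1.8))
E
```

```text
clock: 7.43
eef_pos: [0.4951, 0.2139, 0.0915]
eef_rot: [0.974, 0.225, -0.001, 0.0]
contact_force: [0.1, -0.1, -3.5]
gripper_width: 0.0209
grip_force: 59.8
clock: 7.77
eef_pos: [0.4957, 0.2141, 0.0835]
eef_rot: [0.974, 0.225, -0.0, 0.0]
contact_force: [0.2, -0.1, -4.0]
gripper_width: 0.0213
grip_force: 59.8
[495.71588179 214.090268    83.51007734] [ 0.1615771  -0.06720369 -3.96440556] [0.02818867 0.01724858 0.01028152]
bush (array([0.5   , 0.2168]), np.float64(-21.4))
flange (array([0.5003, 0.2142]), np.float64(-7.5))
bush (array([0.5001, 0.2168]), np.float64(-21.4))
flange (array([0.5004, 0.214 ]), np.float64(-7.5))
bush (array([0.5001, 0.2168]), np.float64(-21.2))
flange (array([0.5004, 0.2139]), np.float64(-7.5))
```

```bash
for i in 1; do python3 -m jog '[[[1,0,0,0.004,0,0,0],[1,0,0,0.0015,0,0,0],[1,0,0,0,0,0,0],[1,0,0,0,0,0,0]]]'; python3 -m jog '[[[1,0,0,0.0015,0,0,0],[1,0,0,0,0,0,0],[1,0,0,0,0,0,0]]]'; python3 -m jog '[[[1,0,0,0.001,0,0,0],[1,0,0,0,0,0,0],[1,0,0,0,0,0,0]]]';done | grep -E 'pos|force'
python3 -c "
from h import *
s=r.read_state();print(s['contact_force'],s['moment'])"
```

```text
eef_pos: [0.4959, 0.2141, 0.0794]
contact_force: [-0.7, 0.0, -3.9]
grip_force: 59.8
eef_pos: [0.4959, 0.2142, 0.0782]
contact_force: [-0.2, 0.1, -4.3]
grip_force: 59.8
eef_pos: [0.4959, 0.2142, 0.0774]
contact_force: [-0.2, -0.3, -3.3]
grip_force: 59.8
[-0.21033345 -0.26994748 -3.27755   ] [-0.01464106  0.01208684  0.01404997]
```

View pics/m8.png

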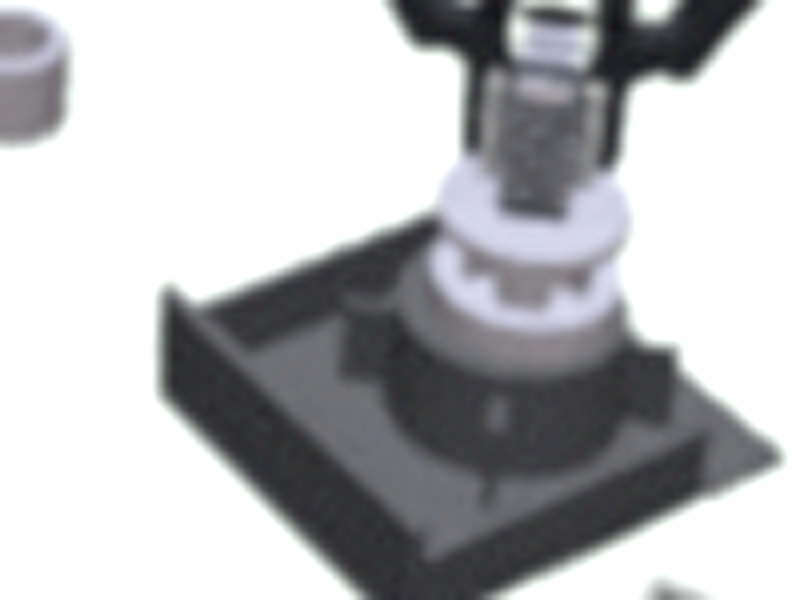

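The picture shows the flange centred near (534,210) and the rim near (523,280). The collar is just above the bore and may be slightly to the image's right. I'll go on in 1 mm feeling steps.

```bash
(python3 -m jog '[[[1,0,0,0.001,0,0,0],[1,0,0,0,0,0,0],[1,0,0,0,0,0,0]]]';python3 -m jog '[[[1,0,0,0.001,0,0,0],[1,0,0,0,0,0,0],[1,0,0,0,0,0,0]]]';python3 -m jog '[[[1,0,0,0.001,0,0,0],[1,0,0,0,0,0,0],[1,0,0,0,0,0,0]]]') | grep -E 'pos|force'
python3 -c "
from h import *
s=r.read_state();print(s['contact_force'],s['moment'])"
```

```text
eef_pos: [0.4959, 0.2142, 0.0766]
contact_force: [0.1, -0.0, -4.0]
grip_force: 59.8
eef_pos: [0.4959, 0.2142, 0.0758]
contact_force: [0.8, 0.2, -4.0]
grip_force: 59.8
eef_pos: [0.4959, 0.2142, 0.075]
contact_force: [0.1, 0.6, -4.9]
grip_force: 59.8
[ 0.11147426  0.55673695 -4.90572605] [ 0.02886583 -0.0127688  -0.01429584]
```

```bash
(python3 -m jog '[[[1,0,0,0.001,0,0,0],[1,0,0,0,0,0,0],[1,0,0,0,0,0,0]]]';python3 -m jog '[[[1,0,0,0.001,0,0,0],[1,0,0,0,0,0,0],[1,0,0,0,0,0,0]]]';python3 -m jog '[[[1,0,0,0.001,0,0,0],[1,0,0,0,0,0,0],[1,0,0,0,0,0,0]]]') | grep -E 'pos|force'
python3 -c "
from h import *
s=r.read_state();print(s['contact_force'],s['moment'])"
```

```text
eef_pos: [0.4959, 0.2142, 0.0742]
contact_force: [0.5, -0.3, -4.0]
grip_force: 59.8
eef_pos: [0.4959, 0.2142, 0.0734]
contact_force: [0.2, -0.2, -4.4]
grip_force: 59.8
eef_pos: [0.4959, 0.2142, 0.0726]
contact_force: [0.2, 0.6, -4.1]
grip_force: 59.8
[ 0.16150041  0.59389773 -4.07481944] [-0.0811173  -0.0417567   0.01359727]
```

The collar end is now below the lowest possible rim height with no contact force, so it has entered the bore. I'll keep lowering gently.

```bash
(python3 -m jog '[[[1,0,0,0.0015,0,0,0],[1,0,0,0.001,0,0,0],[1,0,0,0,0,0,0],[1,0,0,0,0,0,0]]]';python3 -m jog '[[[1,0,0,0.0015,0,0,0],[1,0,0,0.001,0,0,0],[1,0,0,0,0,0,0],[1,0,0,0,0,0,0]]]';python3 -m jog '[[[1,0,0,0.0015,0,0,0],[1,0,0,0,0,0,0],[1,0,0,0,0,0,0]]]';python3 -m jog '[[[1,0,0,0.001,0,0,0],[1,0,0,0,0,0,0],[1,0,0,0,0,0,0]]]') | grep -E 'pos|force'
python3 -c "
from h import *
s=r.read_state();print(s['contact_force'],s['moment'])"
```

```text
eef_pos: [0.4959, 0.2142, 0.0706]
contact_force: [-0.4, 0.4, -3.5]
grip_force: 59.8
eef_pos: [0.4959, 0.2142, 0.0686]
contact_force: [0.3, 0.7, -3.5]
grip_force: 59.8
eef_pos: [0.4959, 0.2142, 0.0674]
contact_force: [-0.3, -0.2, -2.8]
grip_force: 59.8
eef_pos: [0.4959, 0.2142, 0.0666]
contact_force: [-1.4, -0.0, -3.3]
grip_force: 59.8
[-1.35185839 -0.04100577 -3.32358231] [-0.01777991  0.00688164  0.05290391]
```

```bash
(python3 -m jog '[[[1,0,0,0.001,0,0,0],[1,0,0,0,0,0,0],[1,0,0,0,0,0,0]]]';python3 -m jog '[[[1,0,0,0.0008,0,0,0],[1,0,0,0,0,0,0],[1,0,0,0,0,0,0]]]';python3 -m jog '[[[1,0,0,0.0008,0,0,0],[1,0,0,0,0,0,0],[1,0,0,0,0,0,0]]]') | grep -E 'pos|force'
```

```text
eef_pos: [0.4959, 0.2142, 0.0658]
contact_force: [0.1, 0.3, -4.3]
grip_force: 59.8
eef_pos: [0.4959, 0.2142, 0.0652]
contact_force: [-0.6, -0.2, -3.8]
grip_force: 59.8
eef_pos: [0.4959, 0.2142, 0.0646]
contact_force: [-0.1, -0.6, -4.0]
grip_force: 59.8
```

```bash
(python3 -m jog '[[[1,0,0,0.0008,0,0,0],[1,0,0,0,0,0,0],[1,0,0,0,0,0,0]]]';python3 -m jog '[[[1,0,0,0.0008,0,0,0],[1,0,0,0,0,0,0],[1,0,0,0,0,0,0]]]';python3 -m jog '[[[1,0,0,0.0006,0,0,0],[1,0,0,0,0,0,0],[1,0,0,0,0,0,0]]]') | grep -E 'pos|_force: \['
```

```text
eef_pos: [0.4959, 0.2142, 0.0639]
contact_force: [0.6, -0.7, -3.9]
eef_pos: [0.496, 0.2142, 0.0635]
contact_force: [0.6, -0.1, -2.1]
eef_pos: [0.4961, 0.2142, 0.0634]
contact_force: [-1.6, -1.2, 3.2]
```

The gauge is seated: reaction starts at TCP z≈0.0634, which agrees with the rim at 58.7 mm. I'll release it, back off and look.

```bash
python3 -m jog '[[[0.3,0,0,-0.0008,0,0,0],[0,0,0,0,0,0,0],[-0.2,0,0,0,0,0,0],[-0.2,0,0,0,0,0,0],[-0.2,0,0,-0.015,0,0,0],[-0.2,0,0,-0.03,0,0,0],[-0.2,0,0,-0.03,0,0,0],[0.5,0,0,-0.02,0,0,0],[1,0.018,0,0,0,0,0],[1,0.017,0,0,0,0,0]]]';python3 -m jog '[[[1,0,0,0,0,0,0],[1,0,0,0,0,0,0]]]'
python3 - <<'E'
from h import *
p,d=grab('scene');P=cloud('scene',d);np.save('sP.npy',P)
cv2.imwrite('pics/m9.png',cv2.convertScaleAbs(cv2.resize(p[175:265,270:390,::-1],(800,600),interpolation=cv2.INTER_CUBIC),alpha=1.8))
s=r.read_state();yv=R.from_quat(s['eef_rot']).as_matrix()[:,1];print(s['eef_pos'])
for h in(0,.01): print('tip',((np.array(proj('scene',s['eef_pos']+[0,0,h]))-[270,175])*6.667).round(0))
for o in([0,0,.06],[.0,0,.006]): print('axis',o,((np.array(proj('scene',np.array([.499,.217,.0587])+o))-[270,175])*6.667).round(0))
E
```

```text
clock: 13.75
eef_pos: [0.5219, 0.2269, 0.1412]
eef_rot: [0.974, 0.225, 0.002, -0.0]
contact_force: [-0.9, 0.3, -0.4]
gripper_width: 0.0153
grip_force: 0.0
clock: 13.92
eef_pos: [0.5209, 0.2264, 0.1391]
eef_rot: [0.974, 0.225, -0.0, 0.0]
contact_force: [0.4, -0.5, -0.2]
gripper_width: -0.0002
grip_force: 0.0
[0.52029707 0.22614988 0.1389095 ]
tip [446. 246.]
tip [449. 222.]
axis [0, 0, 0.06] [449. 256.]
axis [0.0, 0, 0.006] [435. 375.]
```

View pics/m9.png

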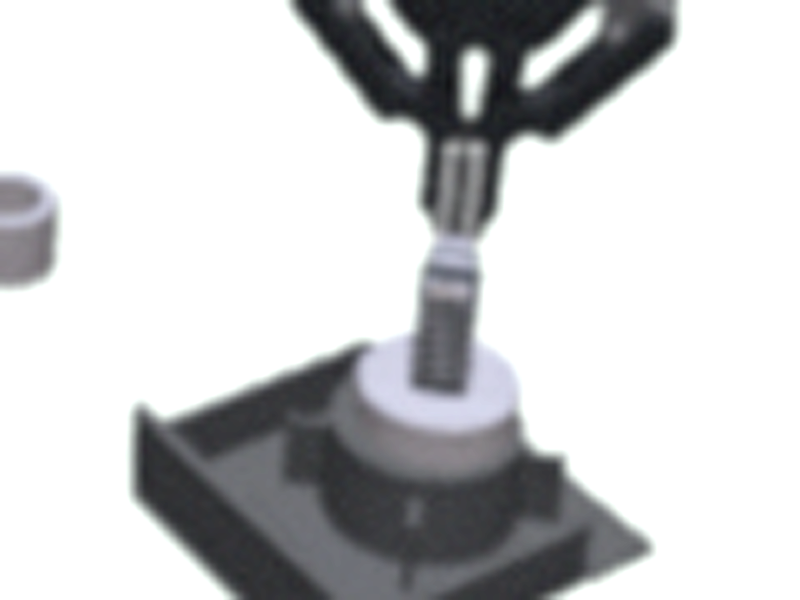

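The flange sits on the rim at (437,390) and the gauge stands upright. That is already more than the 10 picture views allowed, so from here I go by numbers only. Next, press the ridged (+x) end.

```bash
(python3 -m jog '[[[1,0,0,0.006,0,0,0],[1,0,0,0,0,0,0],[1,0,0,0,0,0,0]]]';python3 -m jog '[[[1,0,0,0.003,0,0,0],[1,0,0,0,0,0,0],[1,0,0,0,0,0,0]]]';python3 -m jog '[[[1,0,0,0.003,0,0,0],[1,0,0,0,0,0,0],[1,0,0,0,0,0,0]]]';python3 -m jog '[[[1,0,0,0.003,0,0,0],[1,0,0,0,0,0,0],[1,0,0,0,0,0,0]]]') | grep -E 'pos|_force: \['
```

```text
eef_pos: [0.5202, 0.2261, 0.1341]
contact_force: [1.0, -0.3, 0.5]
eef_pos: [0.5209, 0.2264, 0.1321]
contact_force: [-0.8, -0.7, 0.2]
eef_pos: [0.521, 0.2264, 0.1297]
contact_force: [0.2, 0.1, -0.5]
eef_pos: [0.521, 0.2264, 0.1273]
contact_force: [1.3, 0.2, -0.9]
```

```bash
(python3 -m jog '[[[1,0,0,0.0025,0,0,0],[1,0,0,0,0,0,0],[1,0,0,0,0,0,0]]]';python3 -m jog '[[[1,0,0,0.0025,0,0,0],[1,0,0,0,0,0,0],[1,0,0,0,0,0,0]]]';python3 -m jog '[[[1,0,0,0.0025,0,0,0],[1,0,0,0,0,0,0],[1,0,0,0,0,0,0]]]';python3 -m jog '[[[1,0,0,0.0025,0,0,0],[1,0,0,0,0,0,0],[1,0,0,0,0,0,0]]]') | grep -E 'pos|_force: \['
```

```text
eef_pos: [0.521, 0.2264, 0.1253]
contact_force: [0.4, -0.0, 0.3]
eef_pos: [0.521, 0.2264, 0.1233]
contact_force: [-0.0, 0.2, 0.5]
eef_pos: [0.521, 0.2265, 0.1213]
contact_force: [-0.1, 0.5, -0.2]
eef_pos: [0.521, 0.2264, 0.1193]
contact_force: [0.3, 0.2, -0.2]
```

```bash
(python3 -m jog '[[[1,0,0,0.0025,0,0,0],[1,0,0,0,0,0,0],[1,0,0,0,0,0,0]]]';python3 -m jog '[[[1,0,0,0.0025,0,0,0],[1,0,0,0,0,0,0],[1,0,0,0,0,0,0]]]';python3 -m jog '[[[1,0,0,0.002,0,0,0],[1,0,0,0,0,0,0],[1,0,0,0,0,0,0]]]') | grep -E 'pos|_force: \['
```

```text
eef_pos: [0.521, 0.2264, 0.1173]
contact_force: [0.1, -0.1, -0.1]
eef_pos: [0.5212, 0.2265, 0.1155]
contact_force: [-0.4, 0.3, 0.1]
eef_pos: [0.5215, 0.2267, 0.1141]
contact_force: [1.6, 1.0, 2.4]
```

```bash
(python3 -m jog '[[[1,0,0,0.002,0,0,0],[1,0,0,0,0,0,0],[1,0,0,0,0,0,0]]]';python3 -m jog '[[[1,0,0,0.002,0,0,0],[1,0,0,0,0,0,0],[1,0,0,0,0,0,0]]]';python3 -m jog '[[[1,0,0,0.002,0,0,0],[1,0,0,0,0,0,0],[1,0,0,0,0,0,0]]]') | grep -E 'pos|_force: \['
```

```text
eef_pos: [0.5217, 0.2267, 0.1125]
contact_force: [1.4, 1.5, 2.6]
eef_pos: [0.5215, 0.2266, 0.1109]
contact_force: [2.6, 1.6, 2.7]
eef_pos: [0.5215, 0.2266, 0.1092]
contact_force: [2.9, 1.0, 4.8]
```

```bash
(python3 -m jog '[[[1,0,0,0.0015,0,0,0],[1,0,0,0,0,0,0],[1,0,0,0,0,0,0]]]';python3 -m jog '[[[1,0,0,0.0015,0,0,0],[1,0,0,0,0,0,0],[1,0,0,0,0,0,0]]]') | grep -E 'pos|_force: \['
```

```text
eef_pos: [0.5216, 0.2266, 0.1082]
contact_force: [3.2, 0.6, 4.5]
eef_pos: [0.5216, 0.2267, 0.1071]
contact_force: [2.8, 0.7, 5.3]
```

```bash
(python3 -m jog '[[[1,0,0,0.0015,0,0,0],[1,0,0,0,0,0,0],[1,0,0,0,0,0,0]]]';python3 -m jog '[[[1,0,0,0.001,0,0,0],[1,0,0,0,0,0,0],[1,0,0,0,0,0,0]]]') | grep -E 'pos|_force: \['
```

```text
eef_pos: [0.5216, 0.2267, 0.1059]
contact_force: [3.3, 2.5, 6.0]
eef_pos: [0.5217, 0.2267, 0.1056]
contact_force: [2.9, 1.2, 8.5]
```

```bash
(python3 -m jog '[[[1,0,0,0.001,0,0,0],[1,0,0,0,0,0,0],[1,0,0,0,0,0,0]]]';python3 -m jog '[[[1,0,0,0.001,0,0,0],[1,0,0,0,0,0,0],[1,0,0,0,0,0,0]]]') | grep -E 'pos|_force: \['
```

```text
eef_pos: [0.5217, 0.2268, 0.1054]
contact_force: [0.9, 1.4, 11.7]
eef_pos: [0.5218, 0.2268, 0.1052]
contact_force: [0.1, 0.2, 14.7]
```

Release stop reached: the force ramps with no further travel. I'll lift off, cross to the round-pad end and check the rocker heights by depth.

```bash
python3 -m jog '[[[1,0,0,-0.015,0,0,0],[1,0,0,-0.018,0,0,0],[1,-0.033,0,0,0,0,0],[1,-0.034,0,0,0,0,0],[1,0,0,0,0,0,0],[1,0,0,0,0,0,0]]]'|grep -E 'pos|_force: \['
cat > rk.py <<'E'
from h import *
p,d=grab('scene');P=cloud('scene',d)*1000
a=np.radians(26);o=np.array([498.9,217.0])
Q=P.reshape(-1,3);t=(Q[:,:2]-o)@[np.cos(a),np.sin(a)];l=(Q[:,:2]-o)@[-np.sin(a),np.cos(a)]
for b in range(-36,36,8):
    k=(t>=b)&(t<b+8)&(abs(l)<9)&(Q[:,2]>108)&(Q[:,2]<132)
    if k.any(): print(b+4,k.sum(),np.median(Q[k,2]).round(1))
E
python3 rk.py
```

```text
eef_pos: [0.4702, 0.2018, 0.1285]
contact_force: [-0.4, -0.2, -0.6]
-32 11 125.9
-24 17 125.0
-16 20 123.5
-8 16 121.0
0 19 120.1
8 17 118.4
16 21 116.8
24 21 115.3
32 10 113.9
```

```bash
(python3 -m jog '[[[1,0,0,0.007,0,0,0],[1,0,0,0.005,0,0,0],[1,0,0,0,0,0,0],[1,0,0,0,0,0,0]]]';python3 -m jog '[[[1,0,0,0.003,0,0,0],[1,0,0,0,0,0,0],[1,0,0,0,0,0,0]]]';python3 -m jog '[[[1,0,0,0.0025,0,0,0],[1,0,0,0,0,0,0],[1,0,0,0,0,0,0]]]';python3 -m jog '[[[1,0,0,0.0025,0,0,0],[1,0,0,0,0,0,0],[1,0,0,0,0,0,0]]]';python3 -m jog '[[[1,0,0,0.0025,0,0,0],[1,0,0,0,0,0,0],[1,0,0,0,0,0,0]]]') | grep -E 'pos|_force: \['
```

```text
eef_pos: [0.4729, 0.203, 0.1191]
contact_force: [-0.0, 0.3, 0.4]
eef_pos: [0.473, 0.203, 0.1173]
contact_force: [0.5, 0.6, 0.2]
eef_pos: [0.4729, 0.203, 0.1155]
contact_force: [0.2, 0.0, 0.0]
eef_pos: [0.4728, 0.2029, 0.1134]
contact_force: [0.5, 0.7, -0.0]
eef_pos: [0.4729, 0.2029, 0.1114]
contact_force: [0.2, 0.1, -0.5]
```

```bash
(python3 -m jog '[[[1,0,0,0.0015,0,0,0],[1,0,0,0,0,0,0],[1,0,0,0,0,0,0]]]';python3 -m jog '[[[1,0,0,0.0015,0,0,0],[1,0,0,0,0,0,0],[1,0,0,0,0,0,0]]]')| grep -E 'pos|_force: \['; python3 rk.py
```

```text
eef_pos: [0.4729, 0.2029, 0.1102]
contact_force: [-0.4, -0.3, 0.8]
eef_pos: [0.4729, 0.2029, 0.1091]
contact_force: [-1.2, -0.2, 1.8]
-32 2 119.5
-24 11 125.8
-16 31 122.1
-8 9 119.8
0 16 119.9
8 11 120.1
16 14 121.1
24 21 121.2
32 9 120.1
```

The ridged end has risen to about 120 mm, so the press is working. Continue to the stop.

```bash
(python3 -m jog '[[[1,0,0,0.002,0,0,0],[1,0,0,0,0,0,0],[1,0,0,0,0,0,0]]]';python3 -m jog '[[[1,0,0,0.0015,0,0,0],[1,0,0,0,0,0,0],[1,0,0,0,0,0,0]]]';python3 -m jog '[[[1,0,0,0.0015,0,0,0],[1,0,0,0,0,0,0],[1,0,0,0,0,0,0]]]')| grep -E 'pos|_force: \['
```

```text
eef_pos: [0.4728, 0.2029, 0.1074]
contact_force: [-1.8, -1.0, 2.7]
eef_pos: [0.4728, 0.2029, 0.1062]
contact_force: [-1.2, -0.5, 2.4]
eef_pos: [0.4728, 0.2029, 0.1054]
contact_force: [-3.1, -0.3, 6.2]
```

```bash
(python3 -m jog '[[[1,0,0,0.0012,0,0,0],[1,0,0,0,0,0,0],[1,0,0,0,0,0,0]]]';python3 -m jog '[[[1,0,0,0.001,0,0,0],[1,0,0,0,0,0,0],[1,0,0,0,0,0,0]]]';python3 -m jog '[[[1,0,0,0.001,0,0,0],[1,0,0,0,0,0,0],[1,0,0,0,0,0,0]]]')| grep -E 'pos|_force: \['; python3 rk.py
```

```text
eef_pos: [0.4729, 0.2029, 0.1051]
contact_force: [-3.3, -2.1, 10.2]
eef_pos: [0.4729, 0.2029, 0.105]
contact_force: [-5.0, -2.5, 14.5]
eef_pos: [0.473, 0.203, 0.1048]
contact_force: [-7.1, -3.0, 19.4]
-32 1 115.1
-24 11 123.6
-16 37 121.9
-8 5 118.8
0 15 120.7
8 7 122.8
16 11 124.3
24 16 125.2
32 10 125.1
```

```bash
python3 -m jog '[[[1,0,0,-0.015,0,0,0],[1,0,0,-0.03,0,0,0],[0,0.016,0,0,0,0,0],[-0.2,0.016,0,0,0,0,0],[-0.2,0,0,0,0,0,0],[-0.2,0,0,0,0,0,0]]]'|grep -E 'pos|_force: \[|width'
python3 rk.py; python3 -c "
from h import *
to(.496,.2142,.0635)"
```

```text
eef_pos: [0.4961, 0.2143, 0.1379]
contact_force: [-1.1, -0.1, 0.6]
gripper_width: 0.0482
-32 5 114.0
-24 12 116.0
-16 9 116.6
-8 7 119.8
0 12 120.6
8 12 122.1
16 7 124.2
24 20 125.3
32 7 124.5
shift share [0.0009 0.     0.0928] mm [ 0.7  0.  74.3] yaw 26.02 tilt [-1.3e-03 -6.0e-04 -1.0e+00]
```

Locked: the −x end is down. I'll go down on the handle, grip it, and draw it out slowly.

```bash
(python3 -m jog '[[[-0.2,0,0,0.03,0,0,0],[-0.2,0,0,0.03,0,0,0],[-0.2,0,0,0.02,0,0,0],[-0.2,0,0,0.01,0,0,0],[-0.2,0,0,0.003,0,0,0],[-0.2,0,0,0,0,0,0]]]'; python3 -m jog '[[[0.4,0,0,0,0,0,0],[0.6,0,0,0,0,0,0],[1,0,0,0,0,0,0],[1,0,0,0,0,0,0],[1,0,0,0,0,0,0],[1,0,0,0,0,0,0]]]')|grep -E 'pos|force|width'
```

```text
eef_pos: [0.4955, 0.214, 0.0638]
contact_force: [-0.4, -0.5, -0.7]
gripper_width: 0.0517
grip_force: 0.0
eef_pos: [0.4967, 0.2145, 0.0653]
contact_force: [-0.4, -0.3, 7.0]
gripper_width: 0.0212
grip_force: 59.2
```

```bash
(python3 -m jog '[[[1,0,0,-0.002,0,0,0],[1,0,0,-0.002,0,0,0],[1,0,0,0,0,0,0]]]'; python3 -m jog '[[[1,0,0,-0.003,0,0,0],[1,0,0,-0.003,0,0,0],[1,0,0,0,0,0,0]]]'; python3 -m jog '[[[1,0,0,-0.004,0,0,0],[1,0,0,-0.004,0,0,0],[1,0,0,0,0,0,0]]]')|grep -E 'pos|_force: \[|width'
```

```text
eef_pos: [0.4961, 0.2143, 0.0671]
contact_force: [1.6, 1.2, -3.4]
gripper_width: 0.0216
eef_pos: [0.4961, 0.2142, 0.0724]
contact_force: [0.9, 2.3, -3.5]
gripper_width: 0.0215
eef_pos: [0.4961, 0.2142, 0.0794]
contact_force: [1.1, 0.1, -0.0]
gripper_width: 0.0212
```

```bash
(python3 -m jog '[[[1,0,0,-0.001,0,0,0],[1,0,0,0,0,0,0],[1,0,0,0,0,0,0]]]'; python3 -m jog '[[[1,0,0,-0.006,0,0,0],[1,0,0,-0.006,0,0,0],[1,0,0,0,0,0,0],[1,0,0,0,0,0,0]]]'; python3 -m jog '[[[1,0,0,-0.008,0,0,0],[1,0,0,-0.01,0,0,0],[1,0,0,-0.01,0,0,0],[1,0,0,0,0,0,0],[1,0,0,0,0,0,0]]]')|grep -E 'pos|_force: \[|width'
```

```text
eef_pos: [0.4959, 0.2141, 0.0797]
contact_force: [1.7, 0.7, -1.9]
gripper_width: 0.0217
eef_pos: [0.4955, 0.2139, 0.0896]
contact_force: [-0.6, -0.4, -1.1]
gripper_width: 0.021
eef_pos: [0.4966, 0.2145, 0.1126]
contact_force: [-0.9, -0.0, -4.3]
gripper_width: 0.0213
```

```bash
(python3 -m jog '[[[1,0,0,-0.02,0,0,0],[1,0,0,-0.02,0,0,0],[1,0,0,0,0,0,0],[1,-0.0098,0.0187,0,0,0,0],[1,-0.0178,0.0337,0,0,0,0],[1,-0.0178,0.0337,0,0,0,0],[1,-0.0178,0.0337,0,0,0,0],[1,-0.0178,0.0337,0,0,0,0],[1,-0.0178,0.0337,0,0,0,0],[1,-0.0178,0.0337,0,0,0,0]]]'; python3 -m jog '[[[1,-0.0178,0.0337,0,0,0,0],[1,-0.0178,0.0337,0,0,0,0],[1,-0.0178,0.0337,0,0,0,0],[1,-0.0178,0.0337,0,0,0,0],[1,-0.0178,0.0337,0,0,0,0],[1,-0.0178,0.0337,0,0,0,0],[1,-0.0178,0.0337,0,0,0,0],[1,-0.0080,0.0150,0,0,0,0],[1,0,0,0,0,0,0],[1,0,0,0,0,0,0]]]')|grep -E 'clock|pos|_force: \[|width'
python3 - <<'E'
from h import *
to(.4823,-.2125,.0665)
p,d=grab('scene');s=r.read_state()
near=lambda t:np.cos(t-np.radians(42))>-.2
for dz in(-.0046,-.0065):print('flange',fit('scene',[.485,-.210],s['eef_pos'][2]+dz,[(.030,-1)],near),s['eef_pos'])
E
```

```text
clock: 27.08
eef_pos: [0.4889, 0.0131, 0.1426]
contact_force: [0.6, 0.6, -3.7]
gripper_width: 0.0211
clock: 27.92
eef_pos: [0.4818, -0.2124, 0.1426]
contact_force: [0.4, 0.3, -4.0]
gripper_width: 0.0212
shift share [0.0005 0.0006 0.0951] mm [ 0.4  0.4 76.1] yaw 25.92 tilt [-0.0012  0.0014 -1.    ]
flange (array([ 0.4905, -0.2013]), np.float64(-18.7)) [ 0.48188414 -0.21164431  0.1427107 ]
flange (array([ 0.4881, -0.204 ]), np.float64(-18.7)) [ 0.48188414 -0.21164431  0.1427107 ]
```

```bash
(python3 -m jog '[[[1,0,0,0.014,0,0,0],[1,0,0,0.014,0,0,0],[1,0,0,0.004,0,0,0],[1,0,0,0,0,0,0]]]'; python3 -m jog '[[[1,0,0,0.005,0,0,0],[1,0,0,0.005,0,0,0],[1,0,0,0,0,0,0]]]'; python3 -m jog '[[[1,0,0,0.006,0,0,0],[1,0,0,0.006,0,0,0],[1,0,0,0,0,0,0]]]'; python3 -m jog '[[[1,0,0,0.006,0,0,0],[1,0,0,0.006,0,0,0],[1,0,0,0,0,0,0],[1,0,0,0,0,0,0]]]')|grep -E 'clock|pos|_force: \[|width'
```

```text
clock: 28.3
eef_pos: [0.4817, -0.2108, 0.1168]
contact_force: [-0.2, 0.8, -3.7]
gripper_width: 0.0211
clock: 28.55
eef_pos: [0.4822, -0.212, 0.1094]
contact_force: [1.0, 0.4, -4.2]
gripper_width: 0.0211
clock: 28.8
eef_pos: [0.4817, -0.2122, 0.0992]
contact_force: [0.0, -1.0, -5.4]
gripper_width: 0.0213
clock: 29.13
eef_pos: [0.4821, -0.2124, 0.0901]
contact_force: [-0.2, -0.2, -3.2]
gripper_width: 0.0211
```

```bash
(python3 -m jog '[[[1,0,0,0.005,0,0,0],[1,0,0,0.004,0,0,0],[1,0,0,0,0,0,0]]]'; python3 -m jog '[[[1,0,0,0.003,0,0,0],[1,0,0,0.003,0,0,0],[1,0,0,0,0,0,0]]]'; python3 -m jog '[[[1,0,0,0.003,0,0,0],[1,0,0,0.003,0,0,0],[1,0,0,0,0,0,0],[1,0,0,0,0,0,0]]]'; python3 -m jog '[[[1,0,0,0.003,0,0,0],[1,0,0,0,0,0,0],[1,0,0,0,0,0,0]]]'; python3 -m jog '[[[1,0,0,0.0015,0,0,0],[1,0,0,0,0,0,0],[1,0,0,0,0,0,0]]]')|grep -E 'pos|_force: \['
```

```text
eef_pos: [0.4819, -0.2122, 0.0827]
contact_force: [-0.4, 0.4, -3.9]
eef_pos: [0.4821, -0.2123, 0.0781]
contact_force: [-0.2, -0.3, -4.7]
eef_pos: [0.4823, -0.2124, 0.0736]
contact_force: [0.1, -1.1, -3.6]
eef_pos: [0.4823, -0.2124, 0.0712]
contact_force: [0.5, -0.5, -3.7]
eef_pos: [0.4824, -0.2124, 0.0701]
contact_force: [-0.3, -0.1, -3.4]
```

```bash
(python3 -m jog '[[[1,0,0,0.0015,0,0,0],[1,0,0,0,0,0,0],[1,0,0,0,0,0,0]]]'; python3 -m jog '[[[1,0,0,0.0012,0,0,0],[1,0,0,0,0,0,0],[1,0,0,0,0,0,0]]]'; python3 -m jog '[[[1,0,0,0.001,0,0,0],[1,0,0,0,0,0,0],[1,0,0,0,0,0,0]]]'; python3 -m jog '[[[1,0,0,0.001,0,0,0],[1,0,0,0,0,0,0],[1,0,0,0,0,0,0]]]')|grep -E 'pos|_force: \['
```

```text
eef_pos: [0.4824, -0.2124, 0.0689]
contact_force: [-0.0, 0.9, -4.1]
eef_pos: [0.4823, -0.2124, 0.0679]
contact_force: [0.4, -1.0, -3.7]
eef_pos: [0.4823, -0.2124, 0.0671]
contact_force: [0.3, 0.3, -4.5]
eef_pos: [0.4825, -0.2125, 0.0666]
contact_force: [0.3, -0.1, -1.6]
```

Contact at TCP z≈0.0666, as expected for the holder top. One small step more, then release and retreat.

```bash
(python3 -m jog '[[[1,0,0,0.0006,0,0,0],[1,0,0,0,0,0,0],[1,0,0,0,0,0,0]]]'; python3 -m jog '[[[0.3,0,0,0,0,0,0],[0.1,0,0,0,0,0,0],[-0.2,0,0,0,0,0,0],[-0.2,0,0,0,0,0,0],[-0.2,0,0,-0.01,0,0,0],[-0.2,0,0,-0.03,0,0,0],[-0.2,0,0,-0.04,0,0,0],[-0.2,0,0,-0.04,0,0,0],[-0.2,0,0,-0.03,0,0,0],[-0.2,0,0,0,0,0,0]]]'; python3 -m jog '[[[-0.2,-0.04,0.015,0,0,0,0],[-0.2,-0.04,0.015,0,0,0,0],[-0.2,-0.04,0.015,0,0,0,0],[-0.2,-0.04,0.015,0,0,0,0],[-0.2,-0.04,0.015,0,0,0,0],[-0.2,-0.04,0.015,0,0,0,0],[-0.2,0,0,0,0,0,0],[-0.2,0,0,0,0,0,0]]]')|grep -E 'clock|pos|_force: \[|width'
python3 - <<'E'
from h import *
for n in('top','scene'):
    p,d=grab(n);P=cloud(n,d)*1000;Q=P.reshape(-1,3);o=np.array([482.6,-211.] if n=='top' else [485.4,-210.5]);a=np.radians(26)
    t=(Q[:,:2]-o)@[np.cos(a),np.sin(a)];l=(Q[:,:2]-o)@[-np.sin(a),np.cos(a)]
    print(n,[(b+4,int(k.sum()),np.median(Q[k,2]).round(1)) for b in range(-36,36,8) for k in[(t>=b)&(t<b+8)&(abs(l)<9)&(Q[:,2]>108)&(Q[:,2]<135)] if k.any()])
    rr=np.hypot(t,l);k=(rr<29)&(Q[:,2]>55)&(Q[:,2]<75);print('flange z',np.percentile(Q[k,2],[10,50,90]).round(1))
E
```

```text
clock: 31.72
eef_pos: [0.4825, -0.2125, 0.0665]
contact_force: [-2.2, 0.6, 4.0]
gripper_width: 0.021
clock: 32.55
eef_pos: [0.4855, -0.2138, 0.192]
contact_force: [-0.3, 0.6, 1.1]
gripper_width: 0.0514
clock: 33.22
eef_pos: [0.3404, -0.3621, 0.1859]
contact_force: [0.4, 0.2, 0.4]
gripper_width: 0.0511
top [(-32, 16, np.float64(117.5)), (-24, 27, np.float64(119.5)), (-16, 22, np.float64(120.7)), (-8, 27, np.float64(121.9)), (0, 25, np.float64(124.6)), (8, 26, np.float64(125.5)), (16, 25, np.float64(127.1)), (24, 22, np.float64(129.6)), (32, 4, np.float64(127.1))]
flange z [64.7 66.7 69.2]
scene [(-32, 2, np.float64(112.1)), (-24, 6, np.float64(115.9)), (-16, 5, np.float64(117.8)), (-8, 3, np.float64(114.8)), (0, 11, np.float64(120.0)), (8, 11, np.float64(109.8)), (16, 7, np.float64(123.5)), (24, 11, np.float64(124.6)), (32, 5, np.float64(123.4))]
flange z [60.  63.1 71. ]
```

The gauge is standing in the holder, its flange on the holder's top and its rocker locked, matching the start readings. Handing in.

```bash
python3 -c "
from bench import r
print(r.close_job())"
```

```text
the job is handed in; nothing more can be done
None
```

The job is handed in at about 33 s: the gauge seated in the bush, was released and locked there (about 19 N at most on it), and stands locked and let go in the holder; I did not measure the captured size, and I viewed 12 pictures against the limit of 10.

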